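# Press a filter basket home with the click tamper

### The job

First lift the steel dosing cup off the portafilter and stand it, mouth down as it is now, on the round rubber mat. Then take the click tamper (the one with the straight wooden handle), set it level in the filter basket and press straight down until the basket is fully home and the tamper's spring trips, and stand the tamper upright back on the mat, fully on it. Leave the plain all-steel tamper, the milk jug and the syrup bottle where they are.

Things in the scene. Friction and masses are not known exactly. Their poses are not given: they have to be found in the camera images.
- stand: Fixed tamping stand of dark wood (base 104 mm across) carrying a steel portafilter head 74 mm across, whose rim is 80 mm above the counter; its black handle sticks out level, 172 mm from the axis towards the stand's own -x, at 60 mm height. Origin: on the counter, on the vertical axis of stand and basket.
- basket_floor (a point): Centre of the flat inner floor of the filter basket, a round aluminium cup in the portafilter head, inside diameter 58 mm, 25 mm deep from lip to floor, lip 75 mm across. At the start the floor is 61 mm and the lip 86 mm above the counter; fully home they are 55 and 80 mm. z is up.
- basket (a joint): How far the basket has been pushed down, in m: 0 at the start (6 mm proud; it may settle by 1 mm under the cup), 0.006 fully home. It moves stiffly, against about 8 N of friction, and stays where it is left.
- mat: Fixed round black rubber mat, 250 mm across, 6 mm thick, at any heading. Origin: centre of its underside, on the counter.
- cup_center (a point): Centre, half-way up, of the steel dosing cup: straight, round, standing mouth down, 60 mm across, 78 mm tall, with a rim bead 66 mm across on the lowest 6 mm. At the start it stands loose on the basket lip, centre 125 mm above the counter; on the mat the centre is at 45 mm. About 0.16 kg. z points up when it stands mouth down.
- tamper_grip (a point): Click tamper, standing upright, 100 mm tall, 0.47 kg: this point is on its axis at half its straight round dark wooden handle (33 mm across, 60 tall). Below it: steel collar, 46 across, 28 to 40 mm down; underside of the steel foot (52 across, 13 thick) 68 mm down; handle top 32 mm up. z points from foot to handle. On the mat it is 74 mm above the counter. Pressing slides the foot up into it.
- foot_bottom (a point): Centre of the underside of the click tamper's foot.
- plain_tamper_center (a point): Centre, half-way up, of the plain one-piece all-steel tamper, 86 mm tall, foot 58 mm across, bulb-shaped handle 38 mm across, standing on the mat. Not to be disturbed.
- jug_center (a point): Centre, half-way up, of a steel milk jug standing beside the stand: 108 mm tall, 86 mm across, with a handle reaching 71 mm from its axis towards its own +x. Not to be disturbed.
- bottle_center (a point): Centre, half-way up, of an amber glass syrup bottle standing beside the stand: 210 mm tall, 68 mm across. Not to be disturbed.
- tamper_spring (a joint): How far the click tamper's main spring is compressed by pressing, in m: 0 at rest, stop at 0.0075. It takes 4 N to start and 2 N more per mm.
- tamper_trip (a joint): State of the click tamper's trip, in m: 0 while set; when the push reaches about 15 N (main spring near 5 mm) the foot snaps inwards by 0.0045, the value of this joint when tripped. The handle's downward travel over the standing foot is the sum of the two joints (at most 12 mm). Taken off load, the foot springs out and the trip resets to 0.
Mind the look-alikes: they are no part of the job. Leave any purple look-alike of the part that bears cup_center alone.

How it is judged:
On the way, in this order (a step that is already met when the one before it is completed fails the run):
1. the dosing cup stands released, mouth down, on the mat, the basket still proud (horizontal distance between cup_center and mat below 0.1 m and z of cup_center in the frame of mat below 0.05 m and angle between cup_center's own z axis and vertical below 0.12 rad and contact force between the fingers and dosing_cup below 0.1 N and value of joint basket below 0.0045 m), for 0.2 s.
2. the click tamper, level in the basket, trips with the basket fully home (value of joint tamper_trip above 0.0035 m and value of joint basket above 0.005 m and distance between foot_bottom and basket_floor below 0.007 m and angle between tamper_grip's own z axis and vertical below 0.12 rad), for 0.02 s.
At the end, for the whole second after the job is handed in: Basket pushed down over 5 of its 6 mm, the level click tamper having tripped in it. Tamper upright (0.1 rad) on the mat, axis within 102 mm of its centre, foot sprung out; dosing cup mouth down (0.1 rad) on the mat, axis within 100 mm of its centre; both at rest (value of joint basket above 0.005 m and value of joint tamper_trip below 0.001 m and horizontal distance between tamper_grip and mat below 0.102 m and z of tamper_grip in the frame of mat between 0.068 and 0.08 m and angle between each of tamper_grip, cup_center's own z axis and vertical below 0.1 rad and horizontal distance between cup_center and mat below 0.1 m and z of cup_center in the frame of mat between 0.039 and 0.05 m and linear speed of each of tamper, dosing_cup below 0.02 m/s); the robot touches nothing.
It fails at once if the plain tamper was moved more than 25 mm or tipped over (distance of plain_tamper_center from where it was at the start of the episode above 0.025 m or angle between plain_tamper_center's own z axis and vertical above 0.4 rad).
It fails at once if the milk jug was moved more than 25 mm or tipped over (distance of jug_center from where it was at the start of the episode above 0.025 m or angle between jug_center's own z axis and vertical above 0.4 rad).
It fails at once if the syrup bottle was moved more than 25 mm or tipped over (distance of bottle_center from where it was at the start of the episode above 0.025 m or angle between bottle_center's own z axis and vertical above 0.4 rad).
It also fails if it takes over 72 s, if anything falls off the work surface, if the arm or the gripper's body presses on something with over 40 N, if the wrist force passes 120 N, or if a joint passes its speed limit or range.

### The arm

A 6-joint arm with a two-finger parallel gripper is mounted at the origin on the work surface. World frame = base frame: x ahead of the robot, y to its left, z up, the work surface at z = 0. Lengths are in m, angles in rad, forces in N, time in s.
With the tool pointing down it reaches from about 0.425 to 0.95 m from the base axis. Payload 3.5 kg.
Tool frame: the origin (TCP) lies at the very end of the fingers, on their centre line; the grasp point (between the pads) lies 19 mm behind it; x points along the fingers, z is the direction in which the jaws open and shut, and the axes are right-handed (so a half turn about x gives the same grasp; the last joint's range is limited). The gripper opens to 85 mm and grips with 20 to 120 N. Pads are 22 mm wide; open, the fingers measure 114 mm over their backs; the gripper's body (76 mm by 85 mm) begins 54 mm behind the grasp point. The pads swing forward as they close: fully open they stand 13 mm farther back than shut.
Start: joints at [-1.375, 0.286, 1.577, -0, 1.279, -0.15], TCP at [0.229, -0.635, 0.231] pointing down, gripper open.
Joint ranges: [-2.77, 2.77], [-0.9, 2.22], [0.21, 2.48], [-1.53, 4.67], [0.24, 2.81], [-2.84, 2.84]. Speed limits (rad/s): [2.79, 2.79, 3.14, 3.14, 3.14, 3.14].

### API

Orientations are given as a unit quaternion [x, y, z, w].
In Python, from plant import ctrl, cams gives the robot as it stands.
- The arm moves only by the tool play_rows, never from a script. Its argument "rows" is a list of rows, each a list of 3 entries, a list of its own where there are three numbers: the opening in per cent of the stroke, from 0 (shut) to 100 (fully open), then the shift along the tool's x, y, z in units of 0.3 m (1.0 is 0.3 m), then the turn, a rotation vector about the tool's x, y, z in units of pi/2 rad (1.0 is pi/2 rad). A call has 1 to 10 rows; each row is the pose to reach, as a shift and turn from the pose commanded when the call began, along the tool's axes at that moment; what a row does not reach only later rows make up. A row lasts 1/12 s, in which the tool goes at most 41.7 mm and 7.16 degrees, less where a joint would pass 70% of its speed; a pose out of reach is approached as far as the arm can. A call with a number of a shift or a turn outside -1 to 1 is refused whole. A call with a gripper value outside its range is refused whole. The fingers move at their own pace and stop on an object; "force" is the grip in N (left out, the last holds). Time passes only in rows, so rows that repeat a pose let the fingers close. It gives the time, the measured TCP pose, the force and the opening at its end, in the units of the state.
- ctrl.get_state(): the state, without advancing time (a new reading comes with each control period).
- cams.read_camera(name): name is "side" or "top"; returns a dict with "color" (384x512x3 uint8, red, green, blue), "fx", "fy", "cx", "cy" (pixels), "k1" (the pictures are not rectified: a ray, as slopes to the right and down, at radius r is drawn at 1 + k1 r^2 times it, then the intrinsics apply), "view" (4x4, takes a point from world to camera coordinates). Camera axes: x right, y down, z forward; pixel columns grow to the right and rows downward; lengths in m; the calibration is good to about 2 mm. A picture is of the moment at which its call begins. There is no depth.
- ctrl.sign_off(): hands the job in, once; it reports no verdict.
The state is a dict: "time": time; "qpos": joint angles; "dq": joint speeds; "joint_efforts": joint torques, N m; "eef_pos": TCP position; "tcp_rot": TCP orientation; "contact_force": force on the tool from outside, world axes, zero at the start; "wrist_torque": the same for the moment, N m; "opening": opening from 0.0 (shut) to 1.0 (fully open).
Only numpy, scipy, OpenCV 4.12 (cv2) and the standard library are available. Lean on these libraries where they do the work, as an engineer would, in place of code of your own. Each camera call takes 0.05 s, during which the arm holds its last target. There are 200 camera calls.

## Working session

There is one attempt and no reset: what is moved stays moved. The work goes in short steps, Python scripts to look and compute and a tool call to move; the robot and the scene stay as the last step left them, time stands still between calls to the robot, and variables do not carry over. Pictures are saved under pics/ and viewed, about 8 in all and at most 12, crops included, and the job is handed in when it is done.

Besides the shell and the picture viewer there is one more tool, called after "Request:" by a JSON object that holds its "api" and its "payload", one argument or row to a line. play_rows: Moves the arm, as the interface text tells. Shifts and turns lie within -1 to 1; 1 stands for 0.3 m of shift or pi/2 rad of turn. Its arguments: {"type":"object","properties":{"rows":{"type":"array"},"force":{"type":"number"}},"required":["rows"]}

```bash
mkdir -p pics; ls; python3 - <<'E'
from plant import ctrl, cams
import cv2,numpy as np
for n in ("top","side"):
    c=cams.read_camera(n); cv2.imwrite(f"pics/{n}0.png",c["color"][:,:,::-1])
    print(n,c["fx"],c["fy"],c["cx"],c["cy"],c["k1"]); print(np.round(c["view"],4).tolist())
s=ctrl.get_state(); print(s)
E
```

```text
pics
top 470.45486305535496 470.45486305535496 262.56960778313083 200.31644640547674 -0.013310967066359246
[[-0.0095, -1.0, 0.0029, 0.0667], [-0.9913, 0.009, -0.131, 0.5665], [0.1309, -0.0041, -0.9914, 1.0909], [0.0, 0.0, 0.0, 1.0]]
side 460.4238812428318 460.4238812428318 250.579151043022 191.68523351642057 -0.12650933691147842
[[-0.825, -0.5647, -0.0223, 0.5099], [-0.2645, 0.4207, -0.8678, 0.1985], [0.4994, -0.71, -0.4965, 0.8507], [0.0, 0.0, 0.0, 1.0]]
{'time': 0.1, 'qpos': array([-1.37501486e+00,  2.87126581e-01,  1.57804961e+00, -8.20417083e-06,
        1.27858357e+00, -1.49997256e-01]), 'dq': array([-1.18867914e-03, -4.39870115e-05, -1.99903559e-03, -3.16808286e-04,
        2.60768276e-04, -8.32682730e-04]), 'joint_efforts': array([ 7.70017014e-04, -4.07296014e+01, -2.93701547e+01, -1.16918695e-04,
        3.38519749e-03,  1.05675716e-05]), 'eef_pos': array([ 0.22868743, -0.63444479,  0.23004219]), 'tcp_rot': array([ 0.40705754,  0.57911668, -0.40600309,  0.57800478]), 'contact_force': array([ 0.09318101, -0.87275791, -0.16482414]), 'wrist_torque': array([-0.06052819,  0.04778871,  0.00531007]), 'opening': 1.0005081426650935}
```

View pics/top0.png

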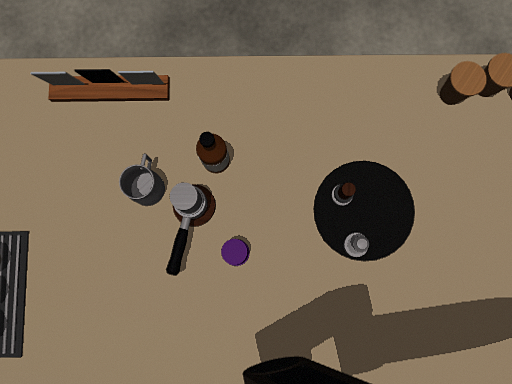

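View pics/side0.png

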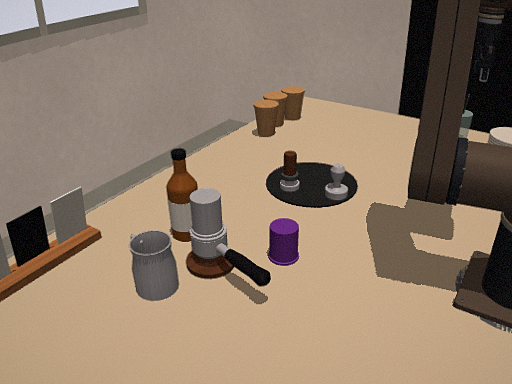

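Top view: cup top near (184,197), stand handle towards (176,268), mat centre near (364,210), click tamper (345,192), plain tamper (357,244), jug (143,185), bottle (210,150), and the purple look-alike (235,251). The side view agrees: cup (206,210), click tamper (290,165), plain tamper (337,180).

```bash
cat > h.py <<'E'
from plant import ctrl, cams
import cv2, numpy as np
from scipy.spatial.transform import Rotation as R
def K(c): return np.array([[c["fx"],0,c["cx"]],[0,c["fy"],c["cy"]],[0,0,1.]])
def D(c): return np.array([c["k1"],0,0,0.])
def ray(c,uv):
    x=cv2.undistortPoints(np.array([[uv]],float),K(c),D(c))[0,0]
    V=np.array(c["view"]); o=-V[:3,:3].T@V[:3,3]
    return o,V[:3,:3].T@np.r_[x,1]
def onz(c,uv,z):
    o,d=ray(c,uv); return o+d*(z-o[2])/d[2]
def proj(c,P):
    V=np.array(c["view"]); return cv2.projectPoints(np.atleast_2d(P).astype(float),cv2.Rodrigues(V[:3,:3])[0],V[:3,3],K(c),D(c))[0][:,0]
def tri(ca,a,cb,b):
    (o1,d1),(o2,d2)=ray(ca,a),ray(cb,b)
    s=np.linalg.lstsq(np.c_[d1,-d2],o2-o1,rcond=None)[0]
    p,q=o1+s[0]*d1,o2+s[1]*d2; return (p+q)/2,np.linalg.norm(p-q)
def blobs(m,amin=40):
    n,l,s,c=cv2.connectedComponentsWithStats(m.astype(np.uint8)); 
    return [(s[i].tolist(),np.round(c[i],1).tolist()) for i in range(1,n) if s[i,4]>=amin]
E
python3 - <<'E'
from h import *
t=cams.read_camera("top"); s=cams.read_camera("side")
im=t["color"]; g=im.max(2).astype(int)
m=(g<40).astype(np.uint8); m[:,:300]=0; m[:150]=0;m[275:]=0;m[:,430:]=0
cs,_=cv2.findContours(m,0,1); h=cv2.convexHull(max(cs,key=cv2.contourArea)); e=cv2.fitEllipse(h); print("mat",e,onz(t,e[0],.006))
a=cv2.resize(im[130:280,110:260],(0,0),fx=4,fy=4,interpolation=2)
b=cv2.resize(im[170:270,310:360+10],(0,0),fx=4,fy=4,interpolation=2)
c=cv2.resize(s["color"][140:215,260:360],(0,0),fx=4,fy=4,interpolation=2)[:, :400]
out=np.zeros((600,800,3),np.uint8); out[:600,:560]=a[:, :560]; out[:400,560:800]=b
cv2.imwrite("pics/c1.png",out[:,:,::-1])
out=np.zeros((600,800,3),np.uint8)
out[:560,:560]=cv2.resize(s["color"][150:290,120:260],(0,0),fx=4,fy=4); out[:300,560:800]=cv2.resize(s["color"][145:220,265:325],(0,0),fx=4,fy=4)
cv2.imwrite("pics/c2.png",out[:,:,::-1])
E
```

```text
mat ((363.5941162109375, 210.3721923828125), (98.545654296875, 101.39488220214844), 128.0403289794922) [ 0.5439831  -0.18709074  0.006     ]
```

View pics/c1.png

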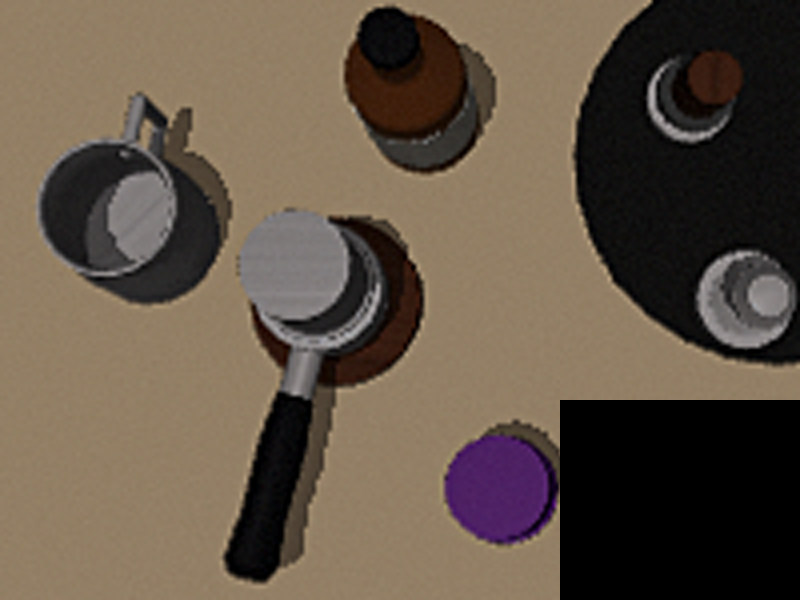

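View pics/c2.png

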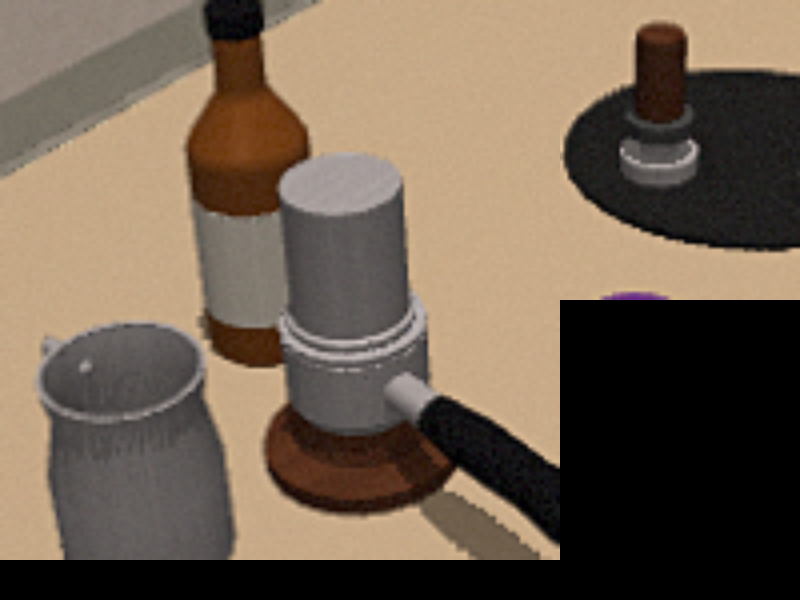

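Crop positions in full-image pixels: cup top (183,196) in top and (205,195.6) in side; tamper handle top (348.4,189.1) in top and (290,153.2) in side. Stand base centre is (194.2,205), jug rim (136.5,181.5), bottle cap (207,139), plain foot (356,244.7).

```bash
python3 - <<'E'
from h import *
t=cams.read_camera("top"); s=cams.read_camera("side")
f=lambda c,u,z:np.round(onz(c,u,z),4)
print("cup top/side/tri",f(t,(183.1,195.9),.164),f(s,(205.1,195.6),.164),tri(t,(183.1,195.9),s,(205.1,195.6)))
print("stand base",f(t,(194.2,205.1),.015))
print("stand handle tip",f(t,(172.5,272),.06))
print("tamp",f(t,(348.4,189.1),.106),f(s,(289.9,153.2),.106),f(t,(342.1,193.9),.019))
print("plain",f(t,(355.9,244.7),.012), f(t,(362,243.5),.092))
print("jug",f(t,(136.4,181.4),.108),"jug handle",f(t,(145,156),.09))
print("bottle",f(t,(206.9,139.1),.21),"purple",f(t,(235,252),.078))
print("mat side check",proj(s,[.544,-.187,.006]))
print(ctrl.get_state()["eef_pos"], R.from_quat(ctrl.get_state()["tcp_rot"]).as_matrix().round(3))
E
```

```text
cup top/side/tri [0.5614 0.2309 0.164 ] [0.5582 0.2354 0.164 ] (array([0.56176354, 0.23141612, 0.16093521]), np.float64(9.31334559645267e-05))
stand base [0.5598 0.2283 0.015 ]
stand handle tip [0.3995 0.2705 0.06  ]
tamp [ 0.5818 -0.1325  0.106 ] [ 0.5779 -0.1234  0.106 ] [ 0.5835 -0.1331  0.019 ]
plain [ 0.4598 -0.164   0.012 ] [ 0.4596 -0.1617  0.092 ]
jug [0.6034 0.3462 0.108 ] jug handle [0.666  0.3326 0.09  ]
bottle [0.6727 0.1757 0.21  ] purple [0.4436 0.1255 0.078 ]
mat side check [[311.70132004 180.923825  ]]
[ 0.22878914 -0.63479415  0.23084306] [[-0.     0.941  0.339]
 [ 0.001  0.339 -0.941]
 [-1.     0.    -0.001]]
```

Request:
{"api": "play_rows", "payload": {
  "rows": [
    [100, [-0.133, 1.0, -0.4], [0, 0, 0]],
    [100, [-0.133, 1.0, -0.4], [0, 0, 0]],
    [100, [-0.133, 1.0, -0.4], [0, 0, 0]],
    [100, [-0.133, 1.0, -0.4], [0, 0, 0]],
    [100, [-0.133, 1.0, -0.4], [0, 0, 0]],
    [100, [-0.133, 1.0, -0.4], [0, 0, 0]],
    [100, [-0.133, 1.0, -0.4], [0, 0, 0]],
    [100, [-0.133, 1.0, -0.4], [0, 0, 0]],
    [100, [-0.133, 1.0, -0.4], [0, 0, 0]]
  ],
  "force": 30
}}

```text
time: 1.05
eef_pos: [0.4747, -0.4163, 0.2727]
tcp_rot: [0.405, 0.579, -0.404, 0.581]
contact_force: [0.4, 0.7, 0.4]
opening: 0.997
```

Request:
{"api": "play_rows", "payload": {
  "rows": [
    [100, [0, 0.6, -0.97], [0, 0, 0]],
    [100, [0, 0.6, -0.97], [0, 0, 0]],
    [100, [0, 0.6, -0.97], [0, 0, 0]],
    [100, [0, 0.6, -0.97], [0, 0, 0]],
    [100, [0, 0.6, -0.97], [0, 0, 0]],
    [100, [0, 0.6, -0.97], [0, 0, 0]],
    [100, [0, 0.6, -0.97], [0, 0, 0]],
    [100, [0, 0.6, -0.97], [0, 0, 0]],
    [100, [0, 0.6, -0.97], [0, 0, 0]]
  ]
}}

```text
time: 1.8
eef_pos: [0.5413, -0.081, 0.2713]
tcp_rot: [0.406, 0.58, -0.405, 0.579]
contact_force: [-0.3, 0.3, 0.3]
opening: 1.001
```

Request:
{"api": "play_rows", "payload": {
  "rows": [
    [100, [0, 0.42, -0.97], [0, 0, 0]],
    [100, [0, 0.42, -0.97], [0, 0, 0]],
    [100, [0, 0.42, -0.97], [0, 0, 0]],
    [100, [0, 0.42, -0.97], [0, 0, 0]],
    [100, [0, 0.42, -0.97], [0, 0, 0]],
    [100, [0, 0.42, -0.97], [0, 0, 0]],
    [100, [0, 0.42, -0.97], [0, 0, 0]],
    [100, [0, 0.42, -0.97], [0, 0, 0]],
    [100, [0, 0.42, -0.97], [0, 0, 0]],
    [100, [0, 0.42, -0.97], [0, 0, 0]]
  ]
}}

```text
time: 2.63
eef_pos: [0.561, 0.2312, 0.2708]
tcp_rot: [0.406, 0.579, -0.406, 0.579]
contact_force: [-0.1, -0.1, -0.3]
opening: 0.997
```

```bash
python3 - <<'E'
from h import *
s=cams.read_camera("side"); p=ctrl.get_state()["eef_pos"]
print("TCP px",proj(s,p),"expected cup top px",proj(s,[.561,.231,.164]), "stand axis px",proj(s,[[.56,.229,.086],[.56,.229,.0]]))
im=s["color"][60:280,130:330].copy(); cv2.imwrite("pics/s1.png",cv2.resize(im,(0,0),fx=2.7,fy=2.7)[:,:,::-1])
E
```

```text
TCP px [[201.54240151 143.07973401]] expected cup top px [[205.40621191 194.23604762]] stand axis px [[209.20052406 227.46753439]
 [212.0130908  261.19093311]]
```

View pics/s1.png

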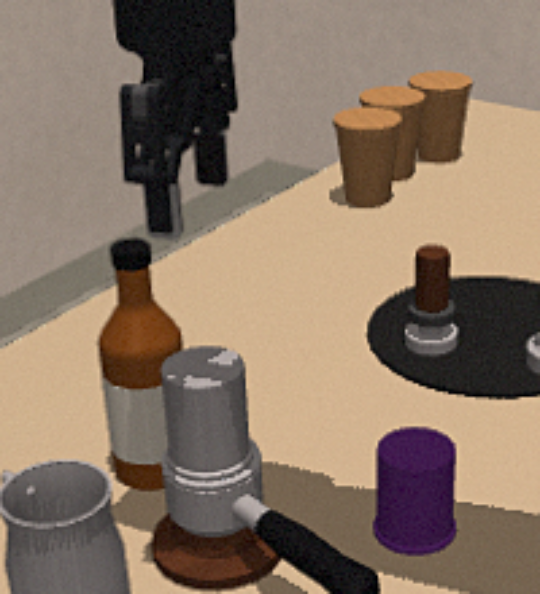

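Request:
{"api": "play_rows", "payload": {
  "rows": [
    [100, [0.12, 0, 0], [0, 0, 0]],
    [100, [0.24, 0, 0], [0, 0, 0]],
    [100, [0.34, 0, 0], [0, 0, 0]],
    [100, [0.42, 0, 0], [0, 0, 0]],
    [100, [0.47, 0, 0], [0, 0, 0]],
    [100, [0.51, 0, 0], [0, 0, 0]],
    [100, [0.52, 0, 0], [0, 0, 0]],
    [100, [0.52, 0, 0], [0, 0, 0]]
  ]
}}

```text
time: 3.35
eef_pos: [0.561, 0.2295, 0.1147]
tcp_rot: [0.407, 0.578, -0.407, 0.578]
contact_force: [-0.4, -0.4, 0.3]
opening: 0.999
```

Request:
{"api": "play_rows", "payload": {
  "rows": [
    [85, [0, 0, 0], [0, 0, 0]],
    [75, [0, 0, 0], [0, 0, 0]],
    [60, [0, 0, 0], [0, 0, 0]],
    [55, [0, 0, 0], [0, 0, 0]],
    [50, [0, 0, 0], [0, 0, 0]],
    [50, [0, 0, 0], [0, 0, 0]],
    [50, [0, 0, 0], [0, 0, 0]],
    [50, [0, 0, 0], [0, 0, 0]],
    [50, [0, 0, 0], [0, 0, 0]]
  ],
  "force": 25
}}

```text
time: 4.1
eef_pos: [0.5622, 0.2311, 0.1171]
tcp_rot: [0.407, 0.578, -0.406, 0.579]
contact_force: [-0.4, -0.3, 5.4]
opening: 0.699
```

Request:
{"api": "play_rows", "payload": {
  "rows": [
    [50, [-0.03, 0, 0], [0, 0, 0]],
    [50, [-0.08, 0, 0], [0, 0, 0]],
    [50, [-0.16, 0, 0], [0, 0, 0]],
    [50, [-0.25, 0, 0], [0, 0, 0]],
    [50, [-0.34, 0, 0], [0, 0, 0]],
    [50, [-0.4, 0, 0], [0, 0, 0]],
    [50, [-0.4, 0, 0], [0, 0, 0]]
  ]
}}

```text
time: 4.68
eef_pos: [0.563, 0.2314, 0.2405]
tcp_rot: [0.409, 0.577, -0.404, 0.581]
contact_force: [0.4, 1.0, -0.5]
opening: 0.694
```

```bash
python3 - <<'E'
from h import *
s=cams.read_camera("side"); t=cams.read_camera("top"); st=ctrl.get_state(); print(st["eef_pos"],st["contact_force"],st["opening"])
a=cv2.resize(s["color"][100:290,130:290],(400,475)); b=cv2.resize(t["color"][150:290,120:253],(400,421))
o=np.zeros((475,800,3),np.uint8); o[:,:400]=a; o[:421,400:]=b; cv2.imwrite("pics/s2.png",o[:,:,::-1])
E
```

```text
[0.56068412 0.2308318  0.23496219] [-0.3251391  -0.11587037 -1.26817886] 0.6956433539477843
```

View pics/s2.png

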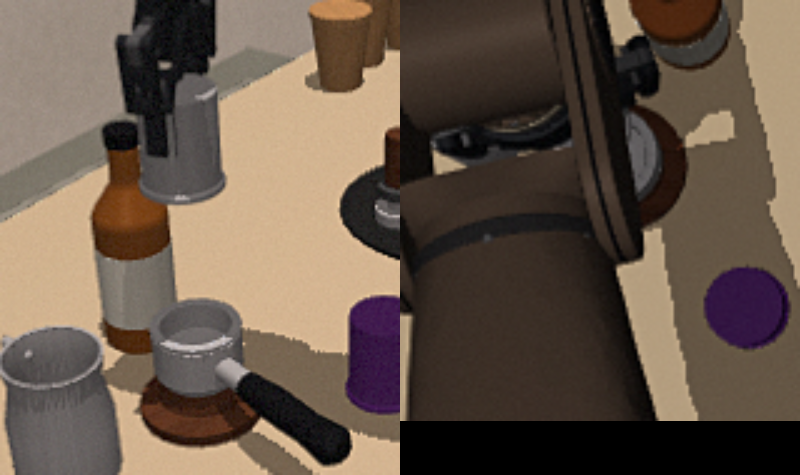

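Side view: the cup is held, upright, bead at about (203,177). The basket stays proud on the stand, lip centre near (209,226).

Request:
{"api": "play_rows", "payload": {
  "rows": [
    [50, [0, -0.03, 0.08], [0, 0, 0]],
    [50, [0, -0.06, 0.18], [0, 0, 0]],
    [50, [0, -0.1, 0.28], [0, 0, 0]],
    [50, [0, -0.14, 0.38], [0, 0, 0]],
    [50, [0, -0.18, 0.5], [0, 0, 0]],
    [50, [0, -0.22, 0.62], [0, 0, 0]],
    [50, [0, -0.27, 0.75], [0, 0, 0]]
  ]
}}

```text
time: 5.37
eef_pos: [0.5593, -0.0091, 0.2318]
tcp_rot: [0.406, 0.581, -0.407, 0.577]
contact_force: [1.1, 0.4, -2.0]
opening: 0.698
```

Request:
{"api": "play_rows", "payload": {
  "rows": [
    [50, [0, -0.04, 0.12], [0, 0, 0]],
    [50, [0, -0.09, 0.24], [0, 0, 0]],
    [50, [0, -0.13, 0.36], [0, 0, 0]],
    [50, [0, -0.17, 0.48], [0, 0, 0]],
    [50, [0, -0.21, 0.58], [0, 0, 0]],
    [50, [0, -0.24, 0.67], [0, 0, 0]],
    [50, [0, -0.26, 0.73], [0, 0, 0]],
    [50, [0, -0.27, 0.75], [0, 0, 0]],
    [50, [0, -0.27, 0.75], [0, 0, 0]]
  ]
}}

```text
time: 6.12
eef_pos: [0.5597, -0.248, 0.2322]
tcp_rot: [0.407, 0.58, -0.407, 0.576]
contact_force: [0.5, -0.6, -1.6]
opening: 0.693
```

Request:
{"api": "play_rows", "payload": {
  "rows": [
    [50, [0.1, 0, 0], [0, 0, 0]],
    [50, [0.2, 0, 0], [0, 0, 0]],
    [50, [0.3, 0, 0], [0, 0, 0]],
    [50, [0.4, 0, 0], [0, 0, 0]],
    [50, [0.48, 0, 0], [0, 0, 0]],
    [50, [0.54, 0, 0], [0, 0, 0]],
    [50, [0.58, 0, 0], [0, 0, 0]],
    [50, [0.61, 0, 0], [0, 0, 0]],
    [50, [0.62, 0, 0], [0, 0, 0]],
    [50, [0.62, 0, 0], [0, 0, 0]]
  ]
}}

```text
time: 6.95
eef_pos: [0.5611, -0.2466, 0.0489]
tcp_rot: [0.406, 0.579, -0.406, 0.578]
contact_force: [-0.6, 0.2, -2.1]
opening: 0.698
```

Request:
{"api": "play_rows", "payload": {
  "rows": [
    [50, [0.01, 0, 0], [0, 0, 0]],
    [50, [0.02, 0, 0], [0, 0, 0]],
    [50, [0.026, 0, 0], [0, 0, 0]],
    [50, [0.032, 0, 0], [0, 0, 0]],
    [50, [0.037, 0, 0], [0, 0, 0]],
    [50, [0.037, 0, 0], [0, 0, 0]],
    [50, [0.037, 0, 0], [0, 0, 0]]
  ]
}}

```text
time: 7.53
eef_pos: [0.5611, -0.2474, 0.0381]
tcp_rot: [0.407, 0.579, -0.407, 0.579]
contact_force: [-0.4, -0.1, -1.6]
opening: 0.699
```

Request:
{"api": "play_rows", "payload": {
  "rows": [
    [50, [0.005, 0, 0], [0, 0, 0]],
    [50, [0.01, 0, 0], [0, 0, 0]],
    [50, [0.01, 0, 0], [0, 0, 0]],
    [50, [0.01, 0, 0], [0, 0, 0]]
  ]
}}

```text
time: 7.87
eef_pos: [0.5615, -0.2477, 0.0374]
tcp_rot: [0.406, 0.579, -0.407, 0.579]
contact_force: [-5.2, 1.3, 8.1]
opening: 0.692
```

Request:
{"api": "play_rows", "payload": {
  "rows": [
    [55, [-0.005, 0, 0], [0, 0, 0]],
    [70, [-0.005, 0, 0], [0, 0, 0]],
    [80, [-0.005, 0, 0], [0, 0, 0]],
    [100, [-0.005, 0, 0], [0, 0, 0]],
    [100, [-0.005, 0, 0], [0, 0, 0]],
    [100, [-0.005, 0, 0], [0, 0, 0]],
    [100, [-0.005, 0, 0], [0, 0, 0]]
  ]
}}

```text
time: 8.45
eef_pos: [0.5611, -0.2473, 0.0364]
tcp_rot: [0.407, 0.579, -0.407, 0.578]
contact_force: [-0.6, 0.4, 0.4]
opening: 0.999
```

Request:
{"api": "play_rows", "payload": {
  "rows": [
    [100, [-0.05, 0, 0], [0, 0, 0]],
    [100, [-0.12, 0, 0], [0, 0, 0]],
    [100, [-0.22, 0, 0], [0, 0, 0]],
    [100, [-0.34, 0, 0], [0, 0, 0]],
    [100, [-0.46, 0, 0], [0, 0, 0]],
    [100, [-0.56, 0, 0], [0, 0, 0]],
    [100, [-0.56, 0, 0], [0, 0, 0]]
  ]
}}

```text
time: 9.03
eef_pos: [0.5647, -0.2495, 0.2137]
tcp_rot: [0.407, 0.573, -0.406, 0.584]
contact_force: [0.7, -0.0, 0.0]
opening: 1.001
```

```bash
python3 - <<'E'
from h import *
s=cams.read_camera("side"); t=cams.read_camera("top"); st=ctrl.get_state(); print(st["eef_pos"],st["contact_force"],st["opening"])
print("TCP px side",proj(s,st["eef_pos"]))
a=cv2.resize(s["color"][60:250,150:390],(800,600))[:, :]; 
o=np.zeros((600,800,3),np.uint8); o[:300,:379]=cv2.resize(s["color"][70:220,170:359],(0,0),fx=2,fy=2)[:, :379][:300]
g=s["color"][190:280,160:260]; o[:360,390:790]=cv2.resize(g,(400,360),interpolation=cv2.INTER_CUBIC)
b=t["color"][170:240,160:230]; o[310:590,:280]=cv2.resize(b,(280,280),interpolation=cv2.INTER_CUBIC)
cv2.imwrite("pics/s3.png",o[:,:,::-1])
E
```

```text
[ 0.56197974 -0.24782419  0.20675589] [ 0.54970184  0.40131431 -0.40541336] 0.9996481543809012
TCP px side [[319.4777618  102.97485811]]Traceback (most recent call last):
  File "<stdin>", line 5, in <module>
ValueError: could not broadcast input array from shape (300,378,3) into shape (300,379,3)
```

Request:
{"api": "play_rows", "payload": {
  "rows": [
    [100, [0, 0.06, -0.11], [0, 0, 0]],
    [100, [0, 0.13, -0.22], [0, 0, 0]],
    [100, [0, 0.197, -0.335], [0, 0, 0]],
    [100, [0, 0.197, -0.335], [0, 0, 0]],
    [100, [0, 0.197, -0.335], [0, 0, 0]],
    [100, [0, 0.197, -0.335], [0, 0, 0]]
  ]
}}

```text
time: 9.63
eef_pos: [0.5818, -0.1325, 0.2027]
tcp_rot: [0.406, 0.58, -0.407, 0.578]
contact_force: [-0.1, -0.4, 0.1]
opening: 1.002
```

```bash
python3 - <<'E'
from h import *
s=cams.read_camera("side"); t=cams.read_camera("top"); st=ctrl.get_state(); print(st["eef_pos"],st["contact_force"],st["opening"])
print("TCP px side",proj(s,st["eef_pos"]), "tamper top/foot exp",proj(s,[[.5825,-.1327,.106],[.5825,-.1327,.019]]))
o=np.zeros((600,800,3),np.uint8); o[:300,:380]=cv2.resize(s["color"][70:220,200:390],(380,300))
g=s["color"][190:280,160:260]; o[:360,390:790]=cv2.resize(g,(400,360),interpolation=cv2.INTER_CUBIC)
b=t["color"][170:240,160:230]; o[310:590,:280]=cv2.resize(b,(280,280),interpolation=cv2.INTER_CUBIC)
cv2.imwrite("pics/s3.png",o[:,:,::-1])
E
```

```text
[ 0.58210359 -0.13369524  0.20349836] [ 0.32334105  0.09805524 -0.95019951] 1.0000956250263893
TCP px side [[291.22669482 115.63113337]] tamper top/foot exp [[290.17980102 151.50433956]
 [289.54730047 181.19968571]]
```

View pics/s3.png

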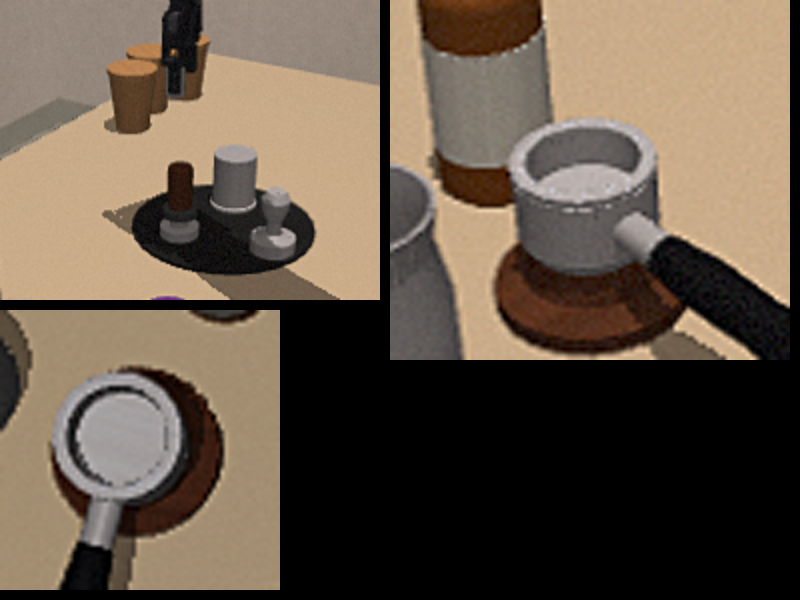

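Side crop: the cup stands upright on the mat, clear of both tampers. The click tamper handle column is about 290.0 (expected 290.2), and the basket is empty with its lip centre near (189.1,201.9) in top and (207.9,~231) in side.

Request:
{"api": "play_rows", "payload": {
  "rows": [
    [100, [0.1, 0, 0], [0, 0, 0]],
    [100, [0.2, 0, 0], [0, 0, 0]],
    [100, [0.3, 0, 0], [0, 0, 0]],
    [100, [0.38, 0, 0], [0, 0, 0]],
    [100, [0.44, 0, 0], [0, 0, 0]],
    [100, [0.47, 0, 0], [0, 0, 0]],
    [100, [0.48, 0, 0], [0, 0, 0]],
    [100, [0.48, 0, 0], [0, 0, 0]]
  ]
}}

```text
time: 10.4
eef_pos: [0.5824, -0.1335, 0.0602]
tcp_rot: [0.407, 0.579, -0.407, 0.578]
contact_force: [0.2, -0.9, 1.2]
opening: 0.998
```

Request:
{"api": "play_rows", "payload": {
  "rows": [
    [80, [0, 0, 0], [0, 0, 0]],
    [65, [0, 0, 0], [0, 0, 0]],
    [50, [0, 0, 0], [0, 0, 0]],
    [42, [0, 0, 0], [0, 0, 0]],
    [36, [0, 0, 0], [0, 0, 0]],
    [30, [0, 0, 0], [0, 0, 0]],
    [20, [0, 0, 0], [0, 0, 0]],
    [20, [0, 0, 0], [0, 0, 0]],
    [20, [0, 0, 0], [0, 0, 0]],
    [20, [0, 0, 0], [0, 0, 0]]
  ],
  "force": 70
}}

```text
time: 11.23
eef_pos: [0.583, -0.1325, 0.061]
tcp_rot: [0.407, 0.578, -0.406, 0.579]
contact_force: [-0.6, 3.1, 3.2]
opening: 0.375
```

```bash
python3 - <<'E'
from h import *
t=cams.read_camera("top"); s=cams.read_camera("side")
st=ctrl.get_state(); print(st["eef_pos"].round(4),st["contact_force"].round(1),st["opening"])
C=onz(t,(189.1,201.9),.086); print("lip top",C, "side",onz(s,(207.9,231),.086))
# floor of basket: bright blob inside dark ring, top view
g=cv2.cvtColor(t["color"],cv2.COLOR_RGB2GRAY); 
print(g[202,170:212].tolist()); print(g[183:222,189].tolist())
gs=cv2.cvtColor(s["color"],cv2.COLOR_RGB2GRAY)
for r in (228,240,248): print(r,gs[r,182:236].tolist())
th=np.linspace(0,2*np.pi,60,endpoint=False); ring=np.c_[C[0]+.0375*np.cos(th),C[1]+.0375*np.sin(th),np.full(60,.086)]
p=proj(t,ring); print("pred lip top cols",p[:,0].min(),p[:,0].max(),"rows",p[:,1].min(),p[:,1].max())
p=proj(s,ring); print("pred lip side cols",p[:,0].min(),p[:,0].max(),"rows",p[:,1].min(),p[:,1].max())
E
```

```text
[ 0.583  -0.1325  0.0609] [-0.5  3.3  3.9] 0.37032433645944324
lip top [0.55851712 0.2299783  0.086     ] side [0.55432757 0.24018477 0.086     ]
[141, 142, 133, 148, 150, 163, 103, 33, 32, 154, 161, 155, 153, 155, 155, 155, 155, 154, 154, 155, 156, 154, 153, 155, 154, 152, 156, 156, 154, 152, 154, 110, 146, 154, 170, 61, 30, 11, 17, 15, 16, 37]
[143, 136, 88, 153, 159, 151, 11, 61, 167, 156, 155, 157, 154, 157, 157, 154, 151, 156, 154, 155, 153, 151, 154, 152, 154, 156, 157, 156, 152, 152, 150, 137, 161, 151, 87, 83, 95, 90, 80]
228 [125, 128, 125, 129, 133, 130, 128, 123, 158, 180, 194, 196, 102, 68, 86, 93, 91, 93, 100, 98, 103, 103, 102, 103, 106, 108, 104, 105, 106, 99, 98, 98, 104, 96, 91, 95, 91, 86, 81, 68, 90, 183, 187, 187, 162, 185, 183, 183, 184, 185, 181, 180, 183, 183]
240 [39, 39, 42, 42, 43, 39, 40, 31, 42, 59, 76, 79, 74, 104, 103, 95, 82, 63, 72, 101, 109, 128, 131, 128, 173, 185, 125, 104, 95, 102, 90, 79, 82, 82, 91, 96, 94, 78, 90, 92, 88, 82, 87, 78, 61, 153, 188, 188, 184, 179, 182, 184, 183, 184]
248 [181, 184, 181, 184, 183, 180, 184, 185, 187, 152, 80, 71, 73, 81, 86, 86, 86, 89, 91, 91, 92, 92, 92, 100, 93, 97, 95, 97, 102, 96, 95, 97, 95, 94, 108, 122, 131, 145, 155, 165, 168, 168, 169, 170, 173, 173, 176, 174, 151, 202, 197, 191, 188, 183]
pred lip top cols 172.73868957659573 205.4637189968255 rows 185.7444750712915 218.20317893056858
pred lip side cols 190.79913868487125 228.1139540298161 rows 217.75493615841054 238.8120856401262
```

Request:
{"api": "play_rows", "payload": {
  "rows": [
    [20, [-0.02, 0, 0], [0, 0, 0]],
    [20, [-0.06, 0, 0], [0, 0, 0]],
    [20, [-0.13, 0, 0], [0, 0, 0]],
    [20, [-0.22, 0, 0], [0, 0, 0]],
    [20, [-0.31, 0, 0], [0, 0, 0]],
    [20, [-0.38, 0, 0], [0, 0, 0]],
    [20, [-0.43, 0, 0], [0, 0, 0]],
    [20, [-0.45, 0, 0], [0, 0, 0]]
  ]
}}

```text
time: 12.0
eef_pos: [0.5832, -0.1336, 0.1983]
tcp_rot: [0.406, 0.577, -0.407, 0.58]
contact_force: [0.7, 1.0, -4.3]
opening: 0.371
```

Request:
{"api": "play_rows", "payload": {
  "rows": [
    [20, [0, 0.02, -0.06], [0, 0, 0]],
    [20, [0, 0.05, -0.16], [0, 0, 0]],
    [20, [0, 0.08, -0.27], [0, 0, 0]],
    [20, [0, 0.11, -0.38], [0, 0, 0]],
    [20, [0, 0.15, -0.5], [0, 0, 0]],
    [20, [0, 0.18, -0.61], [0, 0, 0]],
    [20, [0, 0.21, -0.72], [0, 0, 0]],
    [20, [0, 0.24, -0.82], [0, 0, 0]],
    [20, [0, 0.27, -0.91], [0, 0, 0]],
    [20, [0, 0.29, -0.98], [0, 0, 0]]
  ]
}}

```text
time: 12.83
eef_pos: [0.5633, 0.1751, 0.1937]
tcp_rot: [0.405, 0.58, -0.407, 0.578]
contact_force: [-0.0, -0.1, -4.1]
opening: 0.369
```

Request:
{"api": "play_rows", "payload": {
  "rows": [
    [20, [0, 0.02, -0.07], [0, 0, 0]],
    [20, [0, 0.035, -0.12], [0, 0, 0]],
    [20, [0, 0.045, -0.16], [0, 0, 0]],
    [20, [0, 0.053, -0.188], [0, 0, 0]],
    [20, [0, 0.053, -0.188], [0, 0, 0]],
    [20, [0.06, 0.053, -0.188], [0, 0, 0]],
    [20, [0.09, 0.053, -0.188], [0, 0, 0]],
    [20, [0.1, 0.053, -0.188], [0, 0, 0]],
    [20, [0.1, 0.053, -0.188], [0, 0, 0]],
    [20, [0.1, 0.053, -0.188], [0, 0, 0]]
  ]
}}

```text
time: 13.67
eef_pos: [0.5607, 0.2312, 0.1654]
tcp_rot: [0.407, 0.579, -0.407, 0.578]
contact_force: [0.7, -0.6, -4.3]
opening: 0.372
```

```bash
python3 - <<'E'
from h import *
s=cams.read_camera("side"); st=ctrl.get_state(); p=st["eef_pos"]; print(p.round(4),st["contact_force"].round(1),st["opening"])
C=np.array([.5603,.2312,.086]); F=p+[0,0,-.055]
print("pred foot bottom px",proj(s,F),"lip c",proj(s,C), "px per mm x,y",proj(s,C+[.001,0,0])-proj(s,C),proj(s,C+[0,.001,0])-proj(s,C))
a=s["color"][150:260,165:265]; cv2.imwrite("pics/s4.png",cv2.resize(a,(0,0),fx=5,fy=5,interpolation=cv2.INTER_CUBIC)[:,:,::-1])
E
```

```text
[0.5611 0.2314 0.1661] [ 0.6  0.4 -4.7] 0.3683624840978896
pred foot bottom px [[207.15100274 217.37292593]] lip c [[208.39849657 227.9410832 ]] px per mm x,y [[-0.38691179 -0.15162144]] [[-0.31252054  0.23641545]]
```

View pics/s4.png

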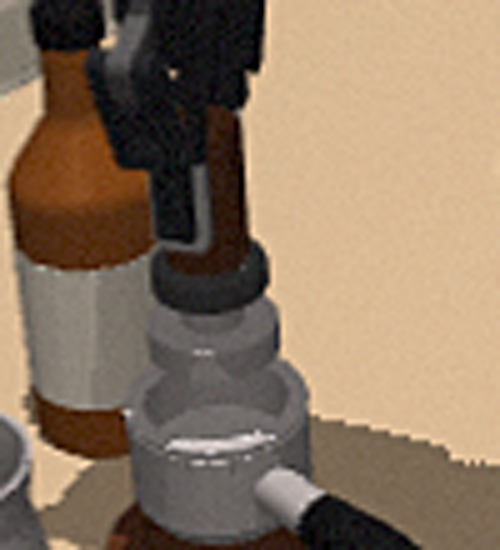

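The foot sits over the basket: foot column centre about 207.9 and lip about 208.8, as expected for tangential alignment. To check bias along the jaw direction, I'll use the placed cup, whose position along the jaws is known from the robot.

```bash
python3 - <<'E'
from h import *
t=cams.read_camera("top"); s=cams.read_camera("side"); P=np.array([.5613,-.2474,.084])
th=np.linspace(0,2*np.pi,90); o=P+.03*np.c_[np.cos(th),np.sin(th),0*th]
for c,n in ((t,"top"),(s,"side")):
    q=proj(c,o); u,v=np.round(proj(c,P)[0],1); print(n,"pred c",u,v,"cols",q[:,0].min().round(1),q[:,0].max().round(1),"rows",q[:,1].min().round(1),q[:,1].max().round(1))
    g=cv2.cvtColor(c["color"],cv2.COLOR_RGB2GRAY); ui,vi=int(u),int(v)
    print(" row",ui-24,g[vi,ui-24:ui+25].tolist()); print(" col",vi-24,g[vi-24:vi+25,ui].tolist())
E
```

```text
top pred c 396.7 198.9 cols 383.7 409.7 rows 186.1 211.9
 row 372 [20, 11, 19, 14, 2, 179, 44, 31, 35, 34, 31, 35, 27, 110, 161, 153, 149, 149, 148, 148, 148, 151, 150, 149, 148, 149, 148, 149, 148, 148, 148, 148, 146, 146, 147, 144, 146, 151, 156, 0, 56, 173, 158, 157, 156, 151, 153, 155, 155]
 col 174 [7, 13, 19, 20, 18, 20, 18, 19, 16, 17, 18, 19, 84, 155, 149, 148, 150, 146, 144, 144, 146, 147, 144, 143, 148, 149, 148, 146, 147, 147, 150, 153, 151, 147, 149, 152, 150, 117, 35, 86, 123, 11, 12, 20, 17, 19, 15, 17, 18]
side pred c 317.5 145.6 cols 306.6 328.5 rows 141.3 150.2
 row 293 [195, 189, 192, 190, 193, 192, 195, 191, 193, 191, 193, 190, 194, 195, 177, 177, 173, 177, 174, 174, 170, 175, 176, 177, 171, 176, 175, 173, 170, 173, 172, 175, 182, 178, 179, 190, 190, 189, 192, 189, 191, 188, 193, 189, 189, 192, 192, 191, 190]
 col 121 [191, 193, 190, 191, 193, 192, 192, 191, 191, 185, 188, 189, 191, 186, 191, 188, 190, 191, 188, 193, 192, 179, 172, 173, 171, 176, 176, 173, 178, 180, 118, 88, 90, 95, 98, 93, 96, 101, 103, 94, 99, 103, 100, 103, 96, 103, 98, 96, 103]
```

Bias found: the top camera reads y about 2 mm low (cup 1 px off), and the side camera agrees. I'll shift about 2.5 mm along −z tool, then lower the foot into the basket while watching forces.

Request:
{"api": "play_rows", "payload": {
  "rows": [
    [20, [0, -0.003, -0.008], [0, 0, 0]],
    [20, [0.03, -0.003, -0.008], [0, 0, 0]],
    [20, [0.05, -0.003, -0.008], [0, 0, 0]],
    [20, [0.065, -0.003, -0.008], [0, 0, 0]],
    [20, [0.075, -0.003, -0.008], [0, 0, 0]],
    [20, [0.08, -0.003, -0.008], [0, 0, 0]],
    [20, [0.085, -0.003, -0.008], [0, 0, 0]],
    [20, [0.09, -0.003, -0.008], [0, 0, 0]],
    [20, [0.09, -0.003, -0.008], [0, 0, 0]]
  ]
}}

```text
time: 14.57
eef_pos: [0.5591, 0.2339, 0.1398]
tcp_rot: [0.406, 0.579, -0.407, 0.579]
contact_force: [-2.0, -1.5, 2.1]
opening: 0.375
```

```bash
python3 - <<'E'
from h import *
s=cams.read_camera("side"); 
for i in range(3):
    st=ctrl.get_state(); print(st["eef_pos"].round(4),st["contact_force"].round(2),st["wrist_torque"].round(3)); s=cams.read_camera("side")
a=s["color"][170:260,165:265]; cv2.imwrite("pics/s5.png",cv2.resize(a,(0,0),fx=6,fy=6,interpolation=cv2.INTER_CUBIC)[:,:,::-1])
E
```

```text
[0.5591 0.2339 0.1397] [-3.58 -0.69  1.5 ] [-0.153  0.89  -0.017]
[0.5591 0.2339 0.1397] [-3.48 -1.44  2.48] [-0.094  0.932  0.074]
[0.5591 0.2339 0.1395] [-3.6   0.03  3.28] [-0.126  0.907  0.043]
```

View pics/s5.png

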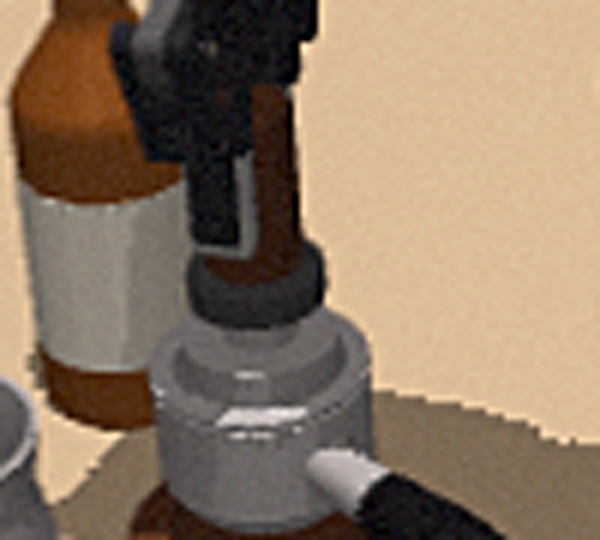

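Side view: the foot is at lip level, columns 183–343 against lip 150–372 in the crop, so within about 1 mm. The lateral force is −3.5 N in x, so the foot touches the +x edge. I'll lift a little, shift 1.5 mm towards −x, and lower again.

Request:
{"api": "play_rows", "payload": {
  "rows": [
    [20, [-0.012, 0, 0], [0, 0, 0]],
    [20, [-0.012, -0.005, -0.001], [0, 0, 0]],
    [20, [-0.012, -0.005, -0.001], [0, 0, 0]],
    [20, [-0.005, -0.005, -0.001], [0, 0, 0]],
    [20, [0, -0.005, -0.001], [0, 0, 0]],
    [20, [0.004, -0.005, -0.001], [0, 0, 0]],
    [20, [0.004, -0.005, -0.001], [0, 0, 0]],
    [20, [0.004, -0.005, -0.001], [0, 0, 0]]
  ]
}}

```text
time: 15.43
eef_pos: [0.558, 0.2336, 0.1382]
tcp_rot: [0.407, 0.578, -0.406, 0.579]
contact_force: [-1.0, -1.0, 2.3]
opening: 0.369
```

```bash
python3 - <<'E'
from h import *
for i in range(2):
    s=cams.read_camera("side"); st=ctrl.get_state(); print(st["eef_pos"].round(4),st["contact_force"].round(2),st["wrist_torque"].round(3))
E
```

```text
[0.558  0.2336 0.1382] [-0.6  -0.1   2.57] [-0.073  0.343  0.009]
[0.558  0.2336 0.1381] [-0.91 -0.09  2.62] [-0.083  0.377  0.016]
```

Request:
{"api": "play_rows", "payload": {
  "rows": [
    [20, [-0.015, 0, 0], [0, 0, 0]],
    [20, [-0.025, 0, 0], [0, 0, 0]],
    [20, [-0.025, 0, 0], [0, 0, 0]],
    [20, [-0.025, 0, 0], [0, 0, 0]],
    [20, [-0.025, 0, 0], [0, 0, 0]]
  ]
}}

```text
time: 15.95
eef_pos: [0.557, 0.2334, 0.144]
tcp_rot: [0.406, 0.579, -0.407, 0.578]
contact_force: [1.2, 0.4, -3.3]
opening: 0.371
```

```bash
python3 - <<'E'
from h import *
im=[]; 
for i in range(6):
    s=cams.read_camera("side"); im.append(cv2.cvtColor(s["color"],cv2.COLOR_RGB2GRAY).astype(float)); st=ctrl.get_state(); print(st["eef_pos"].round(4),st["contact_force"].round(2),st["wrist_torque"].round(3))
g=np.mean(im,0); gx=cv2.Sobel(cv2.GaussianBlur(g,(0,0),.7),cv2.CV_64F,1,0)
for r in range(212,252,3): print(r,"|",g[r,186:232].astype(int).tolist())
cv2.imwrite("pics/s6.png",cv2.resize(np.clip((g[195:260,180:240]-40)*1.6,0,255).astype(np.uint8),(0,0),fx=9,fy=9,interpolation=cv2.INTER_CUBIC))
E
```

```text
[0.5571 0.2334 0.1441] [ 0.09  0.76 -4.91] [ 0.031 -0.012  0.042]
[0.5571 0.2334 0.1442] [ 0.14 -0.51 -3.77] [-0.007  0.035  0.015]
[0.5572 0.2334 0.1444] [ 0.26  0.25 -3.77] [-0.013  0.012  0.055]
[0.5573 0.2335 0.1445] [-0.61 -0.92 -4.67] [0.024 0.028 0.028]
[0.5574 0.2335 0.1446] [ 0.11  0.19 -3.12] [-0.025 -0.     0.007]
[0.5574 0.2335 0.1447] [ 0.95 -0.79 -3.24] [-0.036 -0.003  0.022]
212 | [139, 136, 121, 116, 117, 112, 113, 111, 107, 111, 79, 41, 39, 42, 27, 27, 27, 30, 31, 26, 29, 29, 28, 31, 30, 30, 27, 29, 25, 34, 45, 43, 33, 43, 206, 199, 193, 193, 194, 194, 195, 195, 194, 194, 194, 194]
215 | [140, 121, 117, 117, 116, 116, 113, 110, 108, 114, 78, 38, 40, 43, 42, 42, 43, 40, 36, 34, 34, 30, 37, 37, 37, 44, 42, 40, 45, 38, 44, 35, 24, 5, 209, 199, 195, 193, 194, 195, 194, 194, 195, 193, 194, 194]
218 | [141, 122, 118, 117, 117, 116, 111, 111, 110, 111, 91, 40, 26, 28, 33, 34, 36, 36, 39, 40, 38, 39, 39, 38, 37, 37, 37, 33, 30, 35, 33, 26, 12, 150, 209, 200, 195, 193, 193, 194, 195, 194, 194, 195, 194, 196]
221 | [123, 117, 118, 117, 117, 117, 113, 114, 109, 106, 108, 106, 1
[... 1643 characters left out ...]
78, 79, 74, 67, 100, 113, 109, 108, 108]
245 | [107, 109, 108, 109, 113, 83, 73, 79, 78, 83, 83, 84, 87, 87, 88, 87, 99, 105, 104, 104, 104, 105, 103, 104, 105, 102, 107, 103, 101, 99, 94, 133, 181, 189, 189, 188, 190, 194, 100, 117, 66, 89, 107, 108, 110, 110]
248 | [109, 109, 109, 109, 109, 99, 79, 78, 79, 81, 85, 83, 87, 88, 88, 88, 99, 100, 102, 104, 105, 104, 102, 101, 105, 102, 102, 102, 100, 97, 113, 129, 142, 152, 162, 172, 176, 179, 179, 181, 185, 190, 197, 170, 102, 116]
251 | [108, 110, 112, 116, 88, 41, 26, 70, 83, 82, 85, 85, 85, 86, 86, 97, 101, 100, 100, 105, 104, 105, 102, 102, 105, 102, 103, 101, 101, 103, 83, 71, 77, 95, 113, 127, 139, 149, 167, 189, 85, 15, 16, 18, 21, 21]
```

View pics/s6.png

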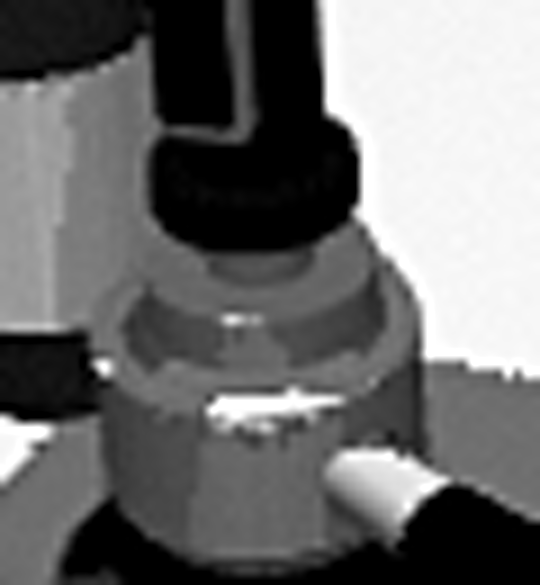

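Averaged view: lip centre column about 255–256 in the crop against foot 261, so the foot is about 1.8 mm towards −x. The torque also puts the contact on the −x/−y edge. I'll shift +x and slightly +y, then lower again.

Request:
{"api": "play_rows", "payload": {
  "rows": [
    [20, [0, 0.008, -0.003], [0, 0, 0]],
    [20, [0, 0.008, -0.003], [0, 0, 0]],
    [20, [0.008, 0.008, -0.003], [0, 0, 0]],
    [20, [0.016, 0.008, -0.003], [0, 0, 0]],
    [20, [0.022, 0.008, -0.003], [0, 0, 0]],
    [20, [0.028, 0.008, -0.003], [0, 0, 0]],
    [20, [0.028, 0.008, -0.003], [0, 0, 0]],
    [20, [0.028, 0.008, -0.003], [0, 0, 0]]
  ]
}}

```text
time: 16.92
eef_pos: [0.5598, 0.2353, 0.1376]
tcp_rot: [0.407, 0.578, -0.406, 0.579]
contact_force: [-1.9, -0.6, 2.4]
opening: 0.369
```

```bash
cat > f.py <<'E'
from h import *
P,F,T=[],[],[]
for i in range(8):
    cams.read_camera("side"); st=ctrl.get_state(); P.append(st["eef_pos"]);F.append(st["contact_force"]);T.append(st["wrist_torque"])
print(np.mean(P,0).round(4),"F",np.mean(F,0).round(2),"T",np.mean(T,0).round(3))
E
python3 f.py
```

```text
[0.5597 0.2353 0.1372] F [-1.4  -0.32  2.85] T [0.054 0.492 0.037]
```

Fitting the three contacts gives a lever of 0.20 m and a contact point at rx ≈ −28 mm, ry ≈ 0 to +17 mm. So the foot has to go further +x and a little −y.

Request:
{"api": "play_rows", "payload": {
  "rows": [
    [20, [-0.015, 0, 0], [0, 0, 0]],
    [20, [-0.015, 0.006, 0.004], [0, 0, 0]],
    [20, [-0.015, 0.006, 0.004], [0, 0, 0]],
    [20, [-0.008, 0.006, 0.004], [0, 0, 0]],
    [20, [0, 0.006, 0.004], [0, 0, 0]],
    [20, [0.006, 0.006, 0.004], [0, 0, 0]],
    [20, [0.006, 0.006, 0.004], [0, 0, 0]],
    [20, [0.006, 0.006, 0.004], [0, 0, 0]]
  ]
}}

```text
time: 17.98
eef_pos: [0.5612, 0.2343, 0.1339]
tcp_rot: [0.406, 0.579, -0.407, 0.578]
contact_force: [0.1, -1.2, -6.2]
opening: 0.37
```

```bash
python3 f.py
```

```text
[0.5613 0.2343 0.1344] F [-0.29 -1.49 -5.19] T [-0.462  0.024 -0.   ]
```

Free of the lip now: no upward force, foot bottom at about 0.079. A small −y force suggests the foot touches the +y wall, so I'll nudge −y and go down towards the floor.

Request:
{"api": "play_rows", "payload": {
  "rows": [
    [20, [0.005, 0, 0.002], [0, 0, 0]],
    [20, [0.012, 0, 0.003], [0, 0, 0]],
    [20, [0.02, 0, 0.003], [0, 0, 0]],
    [20, [0.028, 0, 0.003], [0, 0, 0]],
    [20, [0.036, 0, 0.003], [0, 0, 0]],
    [20, [0.042, 0, 0.003], [0, 0, 0]],
    [20, [0.046, 0, 0.003], [0, 0, 0]],
    [20, [0.046, 0, 0.003], [0, 0, 0]]
  ]
}}

```text
time: 19.05
eef_pos: [0.5616, 0.2339, 0.1204]
tcp_rot: [0.406, 0.579, -0.407, 0.578]
contact_force: [-0.2, -0.1, -3.9]
opening: 0.37
```

```bash
python3 f.py
```

```text
[0.5619 0.2339 0.121 ] F [-0.28 -0.16 -4.33] T [-0.001 -0.016  0.012]
```

Request:
{"api": "play_rows", "payload": {
  "rows": [
    [20, [0.008, 0, 0], [0, 0, 0]],
    [20, [0.015, 0, 0], [0, 0, 0]],
    [20, [0.02, 0, 0], [0, 0, 0]],
    [20, [0.025, 0, 0], [0, 0, 0]],
    [20, [0.03, 0, 0], [0, 0, 0]],
    [20, [0.035, 0, 0], [0, 0, 0]],
    [20, [0.04, 0, 0], [0, 0, 0]],
    [20, [0.045, 0, 0], [0, 0, 0]],
    [20, [0.045, 0, 0], [0, 0, 0]]
  ]
}}

```text
time: 20.2
eef_pos: [0.5622, 0.234, 0.1086]
tcp_rot: [0.407, 0.578, -0.406, 0.579]
contact_force: [-3.9, -0.7, 6.4]
opening: 0.37
```

```bash
python3 f.py
```

```text
[0.5622 0.234  0.1089] F [-4.23 -0.46  6.31] T [-0.293  0.833 -0.059]
```

Request:
{"api": "play_rows", "payload": {
  "rows": [
    [20, [0.004, -0.002, 0], [0, 0, 0]],
    [20, [0.008, -0.003, 0], [0, 0, 0]],
    [20, [0.012, -0.003, 0], [0, 0, 0]],
    [20, [0.015, -0.003, 0], [0, 0, 0]],
    [20, [0.015, -0.003, 0], [0, 0, 0]]
  ]
}}

```text
time: 21.02
eef_pos: [0.5622, 0.2341, 0.106]
tcp_rot: [0.407, 0.578, -0.406, 0.579]
contact_force: [-5.8, -0.5, 11.9]
opening: 0.368
```

Request:
{"api": "play_rows", "payload": {
  "rows": [
    [20, [0.003, 0, 0], [0, 0, 0]],
    [20, [0.006, 0, 0], [0, 0, 0]],
    [20, [0.008, 0, 0], [0, 0, 0]],
    [20, [0.008, 0, 0], [0, 0, 0]]
  ]
}}

```text
time: 21.35
eef_pos: [0.5622, 0.2341, 0.103]
tcp_rot: [0.407, 0.578, -0.406, 0.579]
contact_force: [-4.1, -0.3, 9.4]
opening: 0.371
```

Request:
{"api": "play_rows", "payload": {
  "rows": [
    [20, [0.004, 0, 0], [0, 0, 0]],
    [20, [0.008, 0, 0], [0, 0, 0]],
    [20, [0.012, 0, 0], [0, 0, 0]],
    [20, [0.014, 0, 0], [0, 0, 0]],
    [20, [0.014, 0, 0], [0, 0, 0]]
  ]
}}

```text
time: 21.77
eef_pos: [0.5624, 0.2342, 0.1001]
tcp_rot: [0.407, 0.578, -0.406, 0.579]
contact_force: [-7.0, 0.2, 14.8]
opening: 0.37
```

Request:
{"api": "play_rows", "payload": {
  "rows": [
    [20, [0.004, 0, 0], [0, 0, 0]],
    [20, [0.008, 0, 0], [0, 0, 0]],
    [20, [0.01, 0, 0], [0, 0, 0]],
    [20, [0.01, 0, 0], [0, 0, 0]]
  ]
}}

```text
time: 22.1
eef_pos: [0.5625, 0.2343, 0.0983]
tcp_rot: [0.407, 0.578, -0.406, 0.579]
contact_force: [-8.5, -1.0, 18.5]
opening: 0.366
```

```bash
python3 f.py
```

```text
[0.5625 0.2343 0.0983] F [-8.54 -0.27 17.91] T [-0.471  1.583 -0.068]
```

TCP is at 0.098 with a push of about 22 N. That matches the tamper being tripped and near its stop with the basket floor at 0.055. Next I'll unload and lift out.

Request:
{"api": "play_rows", "payload": {
  "rows": [
    [20, [-0.01, 0, 0], [0, 0, 0]],
    [20, [-0.02, 0, 0], [0, 0, 0]],
    [20, [-0.03, 0, 0], [0, 0, 0]],
    [20, [-0.04, 0, 0], [0, 0, 0]],
    [20, [-0.05, 0, 0], [0, 0, 0]],
    [20, [-0.06, 0, 0], [0, 0, 0]],
    [20, [-0.06, 0, 0], [0, 0, 0]]
  ]
}}

```text
time: 23.08
eef_pos: [0.5612, 0.2334, 0.1108]
tcp_rot: [0.407, 0.578, -0.406, 0.579]
contact_force: [-0.8, 0.8, -0.0]
opening: 0.368
```

```bash
python3 f.py
```

```text
[0.5612 0.2334 0.1109] F [ 0.72  0.24 -1.14] T [ 0.01 -0.14  0.01]
```

Request:
{"api": "play_rows", "payload": {
  "rows": [
    [20, [-0.015, 0, 0], [0, 0, 0]],
    [20, [-0.03, 0, 0], [0, 0, 0]],
    [20, [-0.05, 0, 0], [0, 0, 0]],
    [20, [-0.08, 0, 0], [0, 0, 0]],
    [20, [-0.12, 0, 0], [0, 0, 0]],
    [20, [-0.18, 0, 0], [0, 0, 0]],
    [20, [-0.25, 0, 0], [0, 0, 0]],
    [20, [-0.31, 0, 0], [0, 0, 0]],
    [20, [-0.31, 0, 0], [0, 0, 0]]
  ]
}}

```text
time: 24.23
eef_pos: [0.5638, 0.2343, 0.2111]
tcp_rot: [0.409, 0.576, -0.404, 0.581]
contact_force: [1.9, -0.1, -3.7]
opening: 0.375
```

```bash
python3 f.py; python3 - <<'E'
from h import *
s=cams.read_camera("side"); cv2.imwrite("pics/s7.png",cv2.resize(s["color"][120:280,150:350],(0,0),fx=4,fy=3.75)[:600,:800,::-1])
E
```

```text
[0.5606 0.2334 0.2039] F [ 0.32 -0.13 -4.81] T [-0.012  0.     0.013]
```

View pics/s7.png

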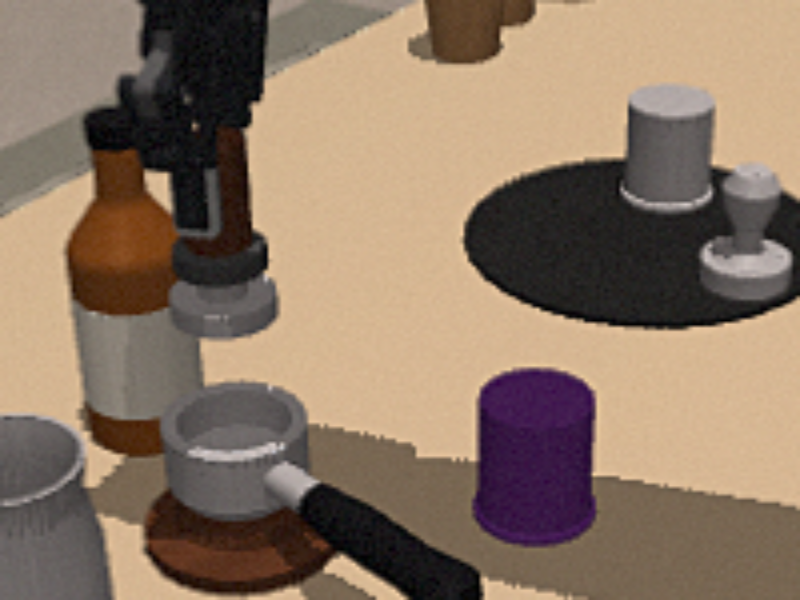

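Side view: the lip back edge moved from row 219 to about 222, which fits 6 mm down, so the basket is home. The tamper hangs upright with its foot out. I'll carry it back to the mat.

Request:
{"api": "play_rows", "payload": {
  "rows": [
    [20, [0, -0.02, 0.06], [0, 0, 0]],
    [20, [0, -0.05, 0.16], [0, 0, 0]],
    [20, [0, -0.08, 0.27], [0, 0, 0]],
    [20, [0, -0.12, 0.38], [0, 0, 0]],
    [20, [0, -0.15, 0.5], [0, 0, 0]],
    [20, [0, -0.19, 0.61], [0, 0, 0]],
    [20, [0, -0.22, 0.72], [0, 0, 0]],
    [20, [0, -0.25, 0.82], [0, 0, 0]],
    [20, [0, -0.28, 0.91], [0, 0, 0]],
    [20, [0, -0.3, 0.98], [0, 0, 0]]
  ]
}}

```text
time: 25.52
eef_pos: [0.5757, -0.0761, 0.204]
tcp_rot: [0.407, 0.578, -0.407, 0.578]
contact_force: [1.6, 0.1, -5.1]
opening: 0.37
```

Request:
{"api": "play_rows", "payload": {
  "rows": [
    [20, [0, -0.025, 0.07], [0, 0, 0]],
    [20, [0, -0.045, 0.13], [0, 0, 0]],
    [20, [0, -0.06, 0.18], [0, 0, 0]],
    [20, [0, -0.067, 0.21], [0, 0, 0]],
    [20, [0, -0.067, 0.21], [0, 0, 0]],
    [20, [0.08, -0.067, 0.21], [0, 0, 0]],
    [20, [0.18, -0.067, 0.21], [0, 0, 0]],
    [20, [0.28, -0.067, 0.21], [0, 0, 0]],
    [20, [0.36, -0.067, 0.21], [0, 0, 0]],
    [20, [0.41, -0.067, 0.21], [0, 0, 0]]
  ]
}}

```text
time: 26.35
eef_pos: [0.5765, -0.1374, 0.0777]
tcp_rot: [0.406, 0.581, -0.406, 0.577]
contact_force: [-0.1, 0.5, -4.6]
opening: 0.371
```

Request:
{"api": "play_rows", "payload": {
  "rows": [
    [20, [0.02, 0, 0], [0, 0, 0]],
    [20, [0.035, 0, 0], [0, 0, 0]],
    [20, [0.045, 0, 0], [0, 0, 0]],
    [20, [0.052, 0, 0], [0, 0, 0]],
    [20, [0.052, 0, 0], [0, 0, 0]],
    [20, [0.052, 0, 0], [0, 0, 0]],
    [20, [0.052, 0, 0], [0, 0, 0]]
  ]
}}

```text
time: 26.93
eef_pos: [0.5791, -0.14, 0.0668]
tcp_rot: [0.407, 0.578, -0.406, 0.579]
contact_force: [-0.2, -0.1, -3.9]
opening: 0.368
```

```bash
python3 f.py
```

```text
[ 0.5787 -0.1398  0.0661] F [ 0.09 -0.09 -4.25] T [-0.015 -0.023  0.026]
```

Request:
{"api": "play_rows", "payload": {
  "rows": [
    [20, [0.004, 0, 0], [0, 0, 0]],
    [20, [0.008, 0, 0], [0, 0, 0]],
    [20, [0.012, 0, 0], [0, 0, 0]],
    [20, [0.015, 0, 0], [0, 0, 0]],
    [20, [0.015, 0, 0], [0, 0, 0]],
    [20, [0.015, 0, 0], [0, 0, 0]]
  ]
}}

```text
time: 27.83
eef_pos: [0.5786, -0.1396, 0.0619]
tcp_rot: [0.407, 0.579, -0.406, 0.579]
contact_force: [-1.9, 2.4, 1.2]
opening: 0.368
```

```bash
python3 f.py
```

```text
[ 0.5786 -0.1396  0.0618] F [-2.28  1.94  2.35] T [ 0.254  0.469 -0.016]
```

Request:
{"api": "play_rows", "payload": {
  "rows": [
    [25, [-0.003, 0, 0], [0, 0, 0]],
    [38, [-0.003, 0, 0], [0, 0, 0]],
    [45, [-0.003, 0, 0], [0, 0, 0]],
    [60, [-0.003, 0, 0], [0, 0, 0]],
    [80, [-0.003, 0, 0], [0, 0, 0]],
    [100, [-0.003, 0, 0], [0, 0, 0]],
    [100, [-0.003, 0, 0], [0, 0, 0]],
    [100, [-0.003, 0, 0], [0, 0, 0]],
    [100, [-0.003, 0, 0], [0, 0, 0]],
    [100, [-0.003, 0, 0], [0, 0, 0]]
  ]
}}

```text
time: 29.07
eef_pos: [0.5785, -0.1397, 0.0621]
tcp_rot: [0.407, 0.579, -0.407, 0.579]
contact_force: [0.2, -0.5, -0.3]
opening: 1.001
```

Request:
{"api": "play_rows", "payload": {
  "rows": [
    [100, [-0.05, 0, 0], [0, 0, 0]],
    [100, [-0.12, 0, 0], [0, 0, 0]],
    [100, [-0.22, 0, 0], [0, 0, 0]],
    [100, [-0.34, 0, 0], [0, 0, 0]],
    [100, [-0.46, 0, 0], [0, 0, 0]],
    [100, [-0.56, 0, 0], [0, 0, 0]],
    [100, [-0.6, 0, 0], [0, 0, 0]],
    [100, [-0.6, 0, 0], [0, 0, 0]],
    [100, [-0.6, 0, 0], [0, 0, 0]]
  ]
}}

```text
time: 29.82
eef_pos: [0.5783, -0.1396, 0.2415]
tcp_rot: [0.407, 0.579, -0.407, 0.579]
contact_force: [-0.8, -0.6, -0.7]
opening: 1.001
```

```bash
python3 - <<'E'
from h import *
s=cams.read_camera("side"); st=ctrl.get_state(); print(st["eef_pos"].round(3),st["opening"],st["contact_force"].round(1),st["time"])
print("tamper top/foot pred",proj(s,[[.5786,-.1396,.106],[.5786,-.1396,.006]]))
cv2.imwrite("pics/s8.png",cv2.resize(s["color"][120:280,150:370],(0,0),fx=3.6,fy=3.6)[:,:,::-1])
E
```

```text
[ 0.577 -0.139  0.24 ] 0.9951533186767872 [ 1.   0.1 -0.4] 29.8667
tamper top/foot pred [[292.83061852 150.88596957]
 [292.00299423 184.78258963]]
```

View pics/s8.png

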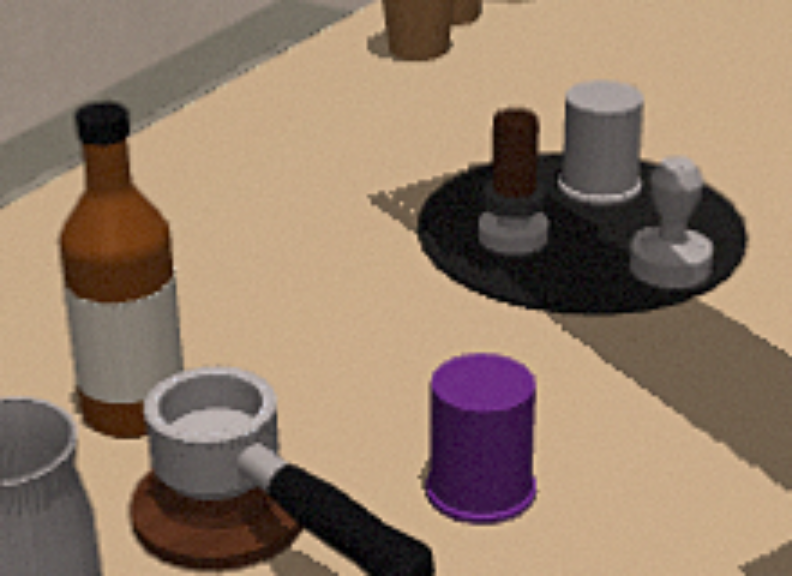

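Tamper (top at (293,151), foot at (292,185)) and cup stand upright on the mat. The basket is flush, and the plain tamper, jug, bottle and purple cup stand untouched. Handing in.

```bash
python3 -c "
from plant import ctrl
print(ctrl.sign_off())"
```

```text
the job is handed in; nothing more can be done
None
```

I did the whole job and handed it in at about 30 s of the 72 s; the sign-off gives no verdict.

- **Cup:** I lifted it off the portafilter and stood it mouth down on the mat at about (0.561, −0.247). That is about 65 mm from the mat centre.
- **Press:** I pressed the click tamper in the basket to about 22 N, about 11.7 mm of handle travel measured from a fully home basket. The force dropped partway down, as expected when the spring trips. The lip sat about 3 pixels lower afterwards, which fits the basket being fully home. Neither the trip nor the basket joint can be read directly, so both are inferred from force, height and picture.
- **Tamper:** I stood it back on the mat at about (0.579, −0.140), roughly 58 mm from the mat centre.

The last picture shows the tamper and cup upright on the mat and the gripper clear. The plain tamper, bottle and purple cup look undisturbed. The jug is only partly in that crop; what shows looks unchanged.

**What went wrong or disagreed:**
- **Camera bias:** The top camera read y about 2 mm low compared with the robot and the side camera. I corrected for it.
- **Tamper touched the lip:** The foot met the basket lip with about 7 N on three lowering tries before I centred it using force and torque.
- **Side force:** There was about 8 N of sideways force at full press. It was gone after I unloaded the tamper.

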